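# Lock the roller height adjuster with its jam nut

## Task

The height adjuster that carries the black roller has been left unlocked: its big brass jam nut stands up the thread with bright thread showing below. Run that nut down (clockwise seen from above) until it meets the dark steel body under it, then nip it up about 25 degrees more so that it stays locked, without straining it past about 50 degrees, and let go. Leave the red roller's nut and the things lying around as they are.

Things in the scene. Friction and masses are not known exactly. Their poses are not given: they have to be found in the camera images.
- black_adjuster: the unlocked adjuster, fixed: base plate 110 x 90 x 12 mm, blue block 64 x 60 mm up to 54 mm height, dark steel threaded body (40 mm diameter) up to 82 mm, steel threaded spindle (30 mm diameter) up to 130 mm. A black roller, 64 mm diameter, top at 70 mm, hangs in a fork on the +x side, axle 92 mm from the spindle axis. Origin: centre of the underside, on the spindle axis; z up
- black_adjuster_seat (a point): centre of the top face of the black adjuster's dark steel threaded body, on the spindle axis, 82 mm above the bench: what the jam nut's underside must meet
- locknut_mid (a point): centre of the black adjuster's brass hexagon jam nut, half way up it, on the spindle axis. The nut is 30 mm high, 52 mm across flats, 60 mm across corners; its x axis is normal to a pair of flats (the others at 60 and 120 degrees to it), z up; yellow mark on top near the +x flat. It sinks 5 mm per turn clockwise seen from above, starting about 2.5 to 4 mm above the body; the body below is thinner, 40 mm
- locknut (a joint): turn of the black adjuster's nut past its first touch on the body, rad (0 until then, + clockwise from above). Touch comes 3.3 to 5.2 rad after the start: regrasp. Drag while running 0.1 N m; after touch 0.2 plus 1.2 N m per rad while turning, 0.4 less when held still. Let go, it springs back to at most 0.17 rad and stays. Locked: over 0.08 when let go; over 0.9 is overstrained
- red_adjuster: the second, locked adjuster, of the same sizes, with a red roller and its own brass nut seated on its body (nut centre 97 mm above the bench); leave it alone. Origin as for the black one
- red_locknut (a joint): angle of the red adjuster's jam nut in rad, 0 at the start, negative when it is loosened (anticlockwise from above); it is tight, about 0.4 N m to loosen
- spare_roller: loose black roller standing on end, 68 mm diameter, 57 mm high; origin at the centre of its underside
- parts_box: loose open cardboard box, 140 x 100 x 60 mm; origin at the centre of its underside
- profile_bar: loose aluminium channel, 200 mm long (x), 30 mm wide, 26 mm high; origin at the centre of its underside
- spanner: loose small spanner lying flat; origin near its middle, on the bench. Not needed

How it is judged:
By the outcome, as a careful person would: the job done as asked, in the order asked, and still so for the second after the job is handed in, with the robot touching nothing.
It also fails if it takes over 54 s, if anything falls off the work surface, if the arm or the gripper's body presses on something with over 40 N, if the wrist force passes 120 N, or if a joint passes its speed limit or range.

## Robot

A 7-joint arm with a two-finger parallel gripper is mounted at the origin on the work surface. World frame = base frame: x ahead of the robot, y to its left, z up, the work surface at z = 0. Lengths are in mm, angles in rad, forces in N, time in s.
With the tool pointing down it reaches from about 350 to 900 mm from the base axis. Payload 8.1 kg.
Tool frame: the origin (TCP) lies at the very end of the fingers, on their centre line; the grasp point (between the pads) lies 19 mm behind it; z points along the fingers, y is the line along which they close (so a half turn about z gives the same grasp; the last joint's range is limited). The gripper opens to 92 mm and grips with 3 to 60 N. Pads are 19 mm wide; open, the fingers measure 130 mm over their backs; the gripper's body (75 mm by 190 mm) begins 47 mm behind the grasp point.
Start: joints at [-1.406, 0.434, 0.025, 1.573, -0.012, 1.134, -0.075], TCP at [165.409, 602.728, 226.742] pointing down, gripper open.
Joint ranges: [-2.62, 2.62], [-0.44, 2.09], [-1.27, 1.32], [0.08, 2.57], [-1.32, 4.46], [0.12, 2], [-2.74, 2.74]. Speed limits (rad/s): [2.22, 2.22, 3.01, 3.01, 3.14, 3.14, 3.14].

## Interface

Orientations are given as a unit quaternion [x, y, z, w].
In Python, from station import goto, movel, set_joints, command_gripper, sleep, solve_ik, get_obs, get_image, PlanningError, hand_in, cut_out gives the robot as it stands. The module is installed in compiled form; this text tells all that it offers. Calls block until the motion is done:
- goto(position, orientation): joint-space move of the TCP to a pose.
- movel(position, rate=150, orientation=None, max_force=None): straight line of the TCP; orientation=None keeps the orientation; rate is the mean speed in mm/s. With max_force (N) it stops when the force on the tool has changed by that much, and returns True; else False.
- set_joints(angles): joint-space move.
- command_gripper(opening, newtons=None): finger opening in mm; newtons is the grip in N (None keeps the last); returns when the fingers have stopped.
- sleep(seconds).
- solve_ik(position, orientation): joint angles nearest the present ones, or None.
- get_obs(): the state.
- get_image(name): name is "side" or "top"; returns a dict with "image" (420x560x3 uint8, red, green, blue), "fx", "fy", "cx", "cy" (pixels), "T" (4x4, takes a point from camera to world coordinates). Camera axes: x right, y down, z forward; pixel columns grow to the right and rows downward; lengths in mm; the calibration is good to about 2 mm. A picture is of the moment at which its call begins. There is no depth.
A pose or a line that the arm cannot do raises PlanningError and nothing moves.
- hand_in(): hands the job in; it is judged then, once.
Trained networks look in the newest picture that a camera, given by its name, has taken for a name from the list of things; names that differ only in an ending like _2 or _b are one class to them, and where a whole thing is asked for, a point or a joint stands for the part that bears it (a point fixed in the world has none). Each returns a list of dicts, best first, with "conf" (0 to 1); they miss things now and then, are a little off and sometimes report something else, mostly with a low value. They report only what shows in the picture. A call takes as long as a camera call.
- cut_out(camera, label): "region" (420x560 bool, what is visible of it) and "point" ([row, column] in pixels, amid what is visible of it).
The state is a dict: "t": time; "joints": joint angles; "qvel": joint speeds; "joint_torque": joint torques, N m; "position": TCP position; "tool_rot": TCP orientation; "force": force on the tool from outside, world axes, zero at the start; "torque": the same for the moment, N m; "gripper_width": finger opening in mm; "grasp_force": force on a finger pad.
Only numpy, scipy, OpenCV 4.12 (cv2) and the standard library are available. Lean on these libraries where they do the work, as an engineer would, in place of code of your own. Each camera call takes 0.05 s, during which the arm holds its last target. There are 200 camera calls.

## Working session

There is one attempt and no reset: what is moved stays moved. The work goes in short steps, each a Python script; the robot and the scene stay as the last script left them, time stands still between calls to the robot, and variables do not carry over. Pictures are saved under pics/ and viewed, at most 10 in all, crops included, and the job is handed in when it is done.

```bash
mkdir -p pics
python3 - <<'E'
from station import *
import cv2,numpy as np
for c in ("side","top"):
    d=get_image(c); im=d["image"][:,:,::-1].copy()
    print(c,d["fx"],d["fy"],d["cx"],d["cy"],np.round(d["T"],4).tolist())
    for l in ("black_adjuster","locknut","red_adjuster","red_locknut","spare_roller","parts_box","profile_bar"):
        for r in cut_out(c,l)[:3]:
            m=r["region"]; ys,xs=np.nonzero(m)
            print(l,round(r["conf"],2),np.round(r["point"],1),xs.min(),xs.max(),ys.min(),ys.max(),m.sum())
    cv2.imwrite(f"pics/{c}0.png",im)
o=get_obs();print(o)
E
```

```text
side 398.40163930167313 398.40163930167313 282.5061947502157 209.40675203843134 [[0.9485, -0.1875, 0.2552, 246.4932], [-0.3166, -0.5835, 0.7479, -883.9968], [0.0087, -0.7902, -0.6128, 794.5445], [0.0, 0.0, 0.0, 1.0]]
black_adjuster 0.59 [255.4 298.7] 272 338 224 273 2124
locknut 0.56 [238.2 293.7] 282 304 226 245 315
red_adjuster 0.87 [189.4 286.5] 265 320 165 208 1459
red_locknut 0.77 [176.2 284.4] 275 291 169 182 171
spare_roller 0.84 [228.6 261.9] 252 273 216 241 475
parts_box 0.76 [162.4 245.1] 224 265 143 173 1037
profile_bar 0.9 [330.1 316. ] 275 359 313 350 1502
top 458.1374576874175 458.1374576874175 279.776979054774 204.5123174918518 [[-0.0018, -0.9884, 0.1519, 411.9387], [-1.0, 0.0031, 0.0089, 3.5049], [-0.0093, -0.1519, -0.9884, 1097.5517], [0.0, 0.0, 0.0, 1.0]]
black_adjuster 0.9 [215.1 347.6] 320 375 174 253 2492
locknut 0.94 [223.6 347.8] 337 364 208 234 404
locknut 0.44 [243.8 287.8] 276 304 231 260 691
red_adjuster 0.82 [189.9 226.5] 203 243 145 221 2396
red_adjuster 0.61 [221.7 342.9] 337 364 209 235 425
red_locknut 0.76 [193.9 218.7] 204 231 179 204 420
spare_roller
[... 156 characters left out ...]
ts': array([-1.40558881,  0.43450472,  0.02497913,  1.57320992, -0.01161724,
        1.13400705, -0.07512587]), 'qvel': array([-0.00024323, -0.00203625, -0.00116843,  0.00073913,  0.00053543,
        0.00059214, -0.00031544]), 'joint_torque': array([ 1.18917596e-03, -6.67605329e+01,  9.84571986e-01, -3.14798176e+01,
       -6.05379953e-02,  3.24419606e-02,  3.30794455e-05]), 'position': array([165.39628645, 602.72199595, 226.73480906]), 'tool_rot': array([ 1.33553130e-01,  9.91041655e-01,  8.29198060e-06, -5.64220526e-06]), 'force': array([-0.66368533,  0.06466997,  0.57221208]), 'torque': array([-0.02508434,  0.00218517, -0.02677919]), 'grasp_force': 0.0, 'gripper_width': 92.03418965020671}
```

Run:
```python
import cv2
a=cv2.imread("pics/top0.png"); b=cv2.imread("pics/side0.png")
x=cv2.resize(a[160:275,60:470],(800,224),interpolation=cv2.INTER_CUBIC)
y=cv2.resize(a[165:265,305:405],(375,375),interpolation=cv2.INTER_CUBIC)
z=cv2.resize(b[185:285,250:360],(412,375),interpolation=cv2.INTER_CUBIC)
import numpy as np
w=np.zeros((600,800,3),np.uint8); w[:224]=x; w[225:600,:375]=y; w[225:600,380:792]=z
cv2.imwrite("pics/c0.png",w)
```

```text
(no output)
```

View pics/c0.png

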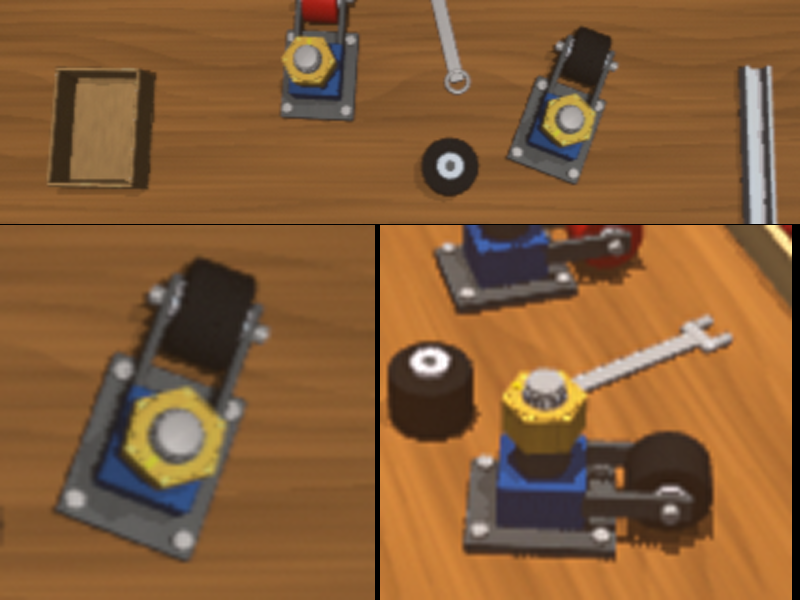

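The top view shows the black adjuster's nut at about row 221, col 351, with its roller up and to the right. The side view shows the same nut at about row 236, col 294. I'll fit a hexagonal prism to both views.

```bash
cat > h.py <<'E'
from station import *
import cv2,numpy as np
from scipy.optimize import minimize
from scipy.spatial.transform import Rotation as R
def proj(d,P):
    T=np.array(d["T"]); q=(np.asarray(P)-T[:3,3])@T[:3,:3]
    return q[:,:2]/q[:,2:]*[d["fx"],d["fy"]]+[d["cx"],d["cy"]]
def yellow(d,box):
    h=cv2.cvtColor(d["image"],cv2.COLOR_RGB2HSV).astype(int)
    m=((h[...,0]>19)&(h[...,0]<35)&(h[...,1]>110)&(h[...,2]>80)).astype(np.uint8)
    k=np.zeros_like(m); r0,r1,c0,c1=box; k[r0:r1,c0:c1]=m[r0:r1,c0:c1]
    return k
def prism(x,y,yaw,z0,r=30.02):
    a=yaw+np.pi/6+np.arange(6)*np.pi/3
    return np.array([[x+r*np.cos(t),y+r*np.sin(t),z] for z in (z0,z0+30) for t in a])
def quat(yaw):  # tool down, closing line (tool y) at angle yaw
    y=np.array([np.cos(yaw),np.sin(yaw),0]); z=np.array([0,0,-1.])
    return R.from_matrix(np.c_[np.cross(y,z),y,z]).as_quat()
E
python3 - <<'E'
from h import *
ds={c:get_image(c) for c in("side","top")}
box={"side":(215,260,270,315),"top":(200,245,330,372)}
S=8
tg={}
for c,d in ds.items():
    m=yellow(d,box[c]); 
    n,l,st,_=cv2.connectedComponentsWithStats(m); m=(l==1+st[1:,4].argmax()).astype(np.uint8)
    h=cv2.convexHull(cv2.findContours(m,0,1)[0][0] if 0 else np.argwhere(m)[:,::-1].astype(np.int32))
    f=np.zeros_like(m); cv2.fillConvexPoly(f,h,1); r0,r1,c0,c1=box[c]
    print(c,m.sum(),f.sum(),st[1+st[1:,4].argmax()])
    tg[c]=cv2.resize(f[r0:r1,c0:c1],None,fx=S,fy=S,interpolation=cv2.INTER_LINEAR if 0 else cv2.INTER_NEAREST)
def iou(p,c):
    r0,r1,c0,c1=box[c]; q=(proj(ds[c],prism(*p))-[c0-.5,r0-.5])*S
    k=np.zeros_like(tg[c]); cv2.fillConvexPoly(k,cv2.convexHull(q.astype(np.float32)).round().astype(np.int32),1)
    return (k&tg[c]).sum()/(k|tg[c]).sum()
T=np.array(ds["top"]["T"]); v=T[:3,:3]@[(350.5-ds["top"]["cx"])/ds["top"]["fx"],(221.5-ds["top"]["cy"])/ds["top"]["fy"],1]
p0=T[:3,3]+v*(105-T[2,3])/v[2]; print(p0)
for w,name in (((1,1),"both"),((1,0),"side"),((0,1),"top")):
  out=[]
  for yaw in np.radians(np.arange(-30,30,7.5)):
    f=lambda p:-w[0]*iou((p[0],p[1],p[2]/40,85.2),"side")-w[1]*iou((p[0],p[1],p[2]/40,85.2),"top")
    s=np.array([p0[0],p0[1],yaw*40]); r=minimize(f,s,method="Nelder-Mead",options=dict(initial_simplex=np.vstack([s,s+[4,0,0],s+[0,4,0],s+[0,0,5]]),maxiter=150))
    out.append((r.fun,r.x[0],r.x[1],np.degrees(r.x[2]/40)%60))
  out.sort(); print(name,np.round(out[:4],3).tolist())
E
```

```text
side 118 245 [283 224  22  14 118]
top 355 555 [338 208  27  27 355]
[ 526.59059874 -141.39435712  105.        ]
both [[-1.525, 528.148, -143.511, 16.496], [-1.524, 528.141, -143.325, 15.862], [-1.524, 528.123, -143.194, 16.359], [-1.524, 528.251, -143.48, 14.969]]
side [[-0.614, 537.412, -123.678, 44.325], [-0.614, 537.775, -125.144, 34.861], [-0.613, 538.506, -125.577, 29.884], [-0.61, 536.273, -126.26, 50.966]]
top [[-0.947, 527.833, -143.43, 14.5], [-0.947, 527.827, -143.076, 15.241], [-0.947, 527.777, -143.196, 14.596], [-0.947, 527.757, -143.436, 14.52]]
```

Run:
```python
from h import *
from itertools import product
d=get_image("side"); t=get_image("top")
im=d["image"][:,:,::-1].copy(); it=t["image"][:,:,::-1].copy()
S=8; W=[]
for dd,i,(r0,c0) in ((d,im,(215,270)),(t,it,(195,325))):
    v=cv2.resize(i[r0:r0+50,c0:c0+50],None,fx=S,fy=S,interpolation=cv2.INTER_NEAREST)
    q=((proj(dd,prism(528,-143.2,np.radians(14.7),85.2))-[c0-.5,r0-.5])*S).round().astype(np.int32)
    for k in (q[:6],q[6:]): cv2.polylines(v,[k],True,(0,0,255),1)
    for z,r,col in ((130,15,(255,0,255)),(82,20,(255,255,0))):
        a=np.linspace(0,6.28,40); P=np.c_[528+r*np.cos(a),-143.2+r*np.sin(a),0*a+z]
        cv2.polylines(v,[((proj(dd,P)-[c0-.5,r0-.5])*S).round().astype(np.int32)],True,col,1)
    W.append(v)
cv2.imwrite("pics/fit.png",np.hstack(W))
for dy in (0,30,60,90,120,150):
  for s in (0,180):
    yaw=np.radians(14.7+dy+s); j=solve_ik([528,-143.2,200],quat(yaw)); print(dy+s, None if j is None else np.round(j,3))
```

```text
0 [-0.555  0.484  1.045  1.854 -0.474  1.079  0.929]
180 [-0.609  0.541  1.162  1.857 -0.553  1.117 -2.127]
30 [-0.533  0.467  1.002  1.853 -0.448  1.069  1.424]
210 [-0.609  0.541  1.162  1.857 -0.553  1.117 -1.603]
60 [-0.467  0.427  0.885  1.849 -0.379  1.045  1.874]
240 [-0.544  0.476  1.024  1.854 -0.461  1.074 -1.179]
90 [-0.424  0.407  0.816  1.846 -0.342  1.035  2.357]
270 [-0.555  0.484  1.045  1.854 -0.474  1.079 -0.641]
120 [ 0.798  0.48  -0.884  1.749  0.41   1.109  2.134]
300 [-0.556  0.485  1.047  1.854 -0.475  1.08  -0.116]
150 [-0.609  0.541  1.162  1.857 -0.553  1.117 -2.65 ]
330 [-0.549  0.479  1.033  1.854 -0.467  1.076  0.398]
```

View pics/fit.png

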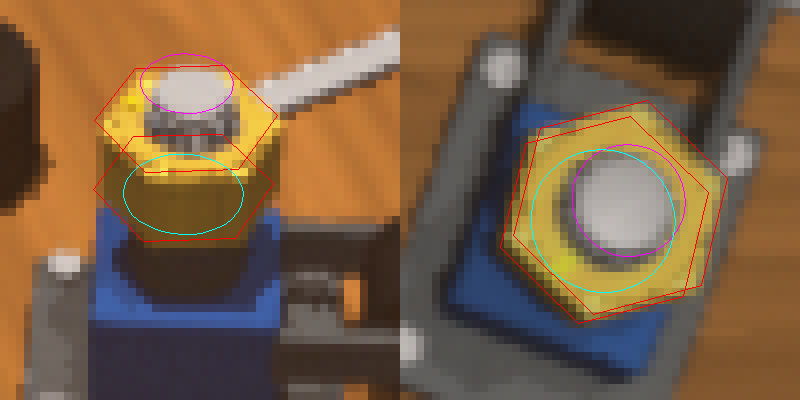

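The fit is good to about 2 mm. In the side view the prediction sits about 1 px high; in the top view the hexagon matches. Next I'll approach, descend and close lightly to check centring.

Run:
```python
from h import *
q=quat(np.radians(74.7)); X,Y=527.8,-143.3
j=solve_ik([X,Y,230],q); print(np.round(j,3))
goto([X,Y,230],q); print(get_obs()["t"],get_obs()["position"])
hit=movel([X,Y,82],rate=100,max_force=15); o=get_obs(); print(hit,o["t"],o["position"],np.round(o["joints"],3),o["force"],o["torque"])
d=get_image("side"); cv2.imwrite("pics/s1.png",cv2.resize(d["image"][150:300,200:400,::-1],(800,600),interpolation=cv2.INTER_CUBIC))
```

```text
[-0.515  0.408  0.953  1.812 -0.368  1.113  1.87 ]
3.9167 [ 528.11232286 -142.46163146  229.874168  ]
False 5.55 [ 528.21702812 -143.391181     82.53116702] [-0.381  0.584  0.793  1.968 -0.567  0.822  2.034] [0.71117344 0.53770368 0.37961927] [0.00622601 0.01384745 0.0210814 ]
```

View pics/s1.png

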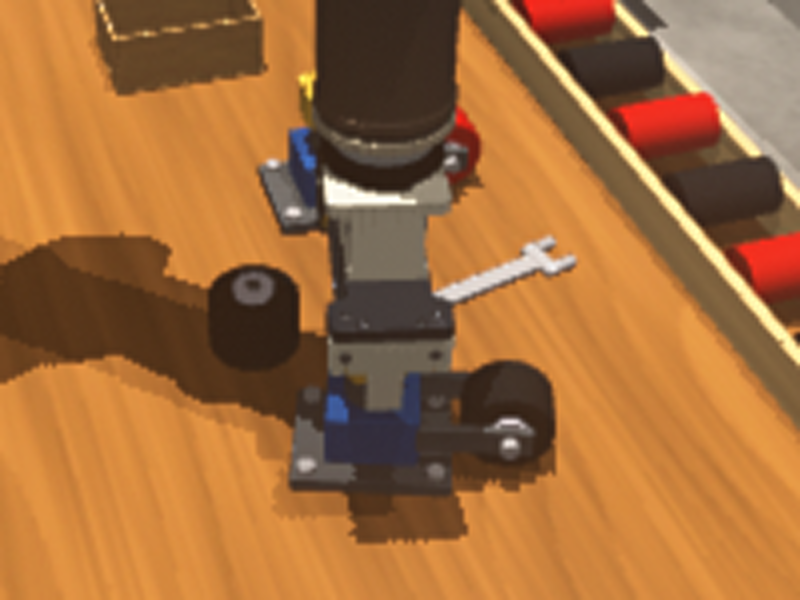

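The fingers straddle the nut, with the near finger at about (390, 385) and the gripper body clear above the spindle. I'll close lightly and read the side force.

Run:
```python
from h import *
command_gripper(58,10); o=get_obs(); print(o["t"],o["gripper_width"],o["force"])
command_gripper(45,10); sleep(.2); o=get_obs(); print(o["t"],o["gripper_width"],o["position"],o["force"],o["torque"],o["grasp_force"])
command_gripper(45,30); sleep(.2); o=get_obs(); print(o["t"],o["gripper_width"],o["position"],o["force"],o["torque"],o["grasp_force"])
```

```text
6.3417 58.05766599517669 [ 0.38399037 -0.16727875 -0.07485165]
6.825 52.284543312394135 [ 527.66322103 -143.74647366   82.02229307] [-0.92810098 -3.28642843 -0.05692386] [-0.61216927  0.2269042   0.09084777] 9.99552994966507
7.2417 51.62031724738034 [ 527.68288717 -143.69348928   82.04434475] [-1.146633   -4.18347754  0.3868477 ] [-1.03316077  0.38434454  0.05210192] 29.991410672664642
```

```bash
cat >> h.py <<'E'
LEAD=5/(2*np.pi)
def turn(total,step,stop_tz):
    """clockwise turn about the tool axis, sinking with the thread; stops when still torque z exceeds stop_tz"""
    o=get_obs(); j0=np.array(o["joints"]); p=np.array(o["position"])
    j1=np.array(solve_ik(p-[0,0,3],o["tool_rot"])); dz=(j1-j0)/3; print("dz",np.round(dz,4))
    a=0
    while a<total-1e-6:
        a=min(a+step,total); j=j0+dz*LEAD*a; j[6]-=a; set_joints(j); o=get_obs()
        print(round(a,2),round(o["t"],2),np.round(o["position"]-p,2),np.round(o["force"],1),np.round(o["torque"],3),round(o["gripper_width"],2),round(o["joint_torque"][6],3))
        if abs(o["torque"][2])>stop_tz or np.abs(o["force"]).max()>40: break
    return a
E
python3 - <<'E'
from h import *
command_gripper(45,50)
turn(1.2,0.3,0.3)
E
```

```text
dz [ 0.0011  0.0013 -0.0014  0.0007 -0.0015 -0.0019  0.0012]
0.3 7.85 [-0.09 -0.16 -0.24] [-1.  -5.2  0.9] [-1.033  0.404 -0.123] 51.71 -0.604
0.6 8.24 [-0.19 -0.31 -0.47] [-2.2 -3.9  1. ] [-1.199  0.502 -0.094] 51.54 -0.304
0.9 8.63 [-0.35 -0.46 -0.73] [-3.  -5.1  1.8] [-1.271  0.567 -0.065] 52.03 -0.303
1.2 9.03 [-0.56 -0.53 -0.98] [-3.6 -5.5  1.8] [-1.316  0.723 -0.12 ] 51.38 -0.302
```

Run:
```python
from h import *
o=get_obs(); M=R.from_quat(o["tool_rot"]).as_matrix(); print(M.round(3), np.degrees(np.arctan2(M[1,1],M[0,1])), o["joints"][6], o["torque"],o["force"])
```

```text
[[-0.106  0.994 -0.001]
 [ 0.994  0.106 -0.001]
 [-0.001 -0.001 -1.   ]] 6.081718508228144 0.8387408095943736 [-1.3158971   0.72319061 -0.1197613 ] [-3.55952951 -5.52169893  1.75909477]
```

Run:
```python
from h import *
turn(1.9,0.475,0.3)
turn(1.55,0.155,0.24)
```

```text
dz [ 0.0013  0.0012 -0.0017  0.0007 -0.0013 -0.002   0.0009]
0.47 9.55 [-0.33 -0.03 -0.39] [-3.1 -3.5  2.2] [-0.989  0.775 -0.092] 52.23 -0.177
0.95 10.07 [-0.59  0.17 -0.79] [-4.4 -3.3  3.6] [-0.878  1.007 -0.076] 51.81 -0.138
1.42 10.6 [-0.77  0.41 -1.19] [-5.2 -3.1  5.3] [-0.646  1.214 -0.07 ] 51.83 -0.136
1.9 11.12 [-0.85  0.76 -1.6 ] [-4.9 -1.6  5.3] [-0.39   1.245 -0.155] 51.92 -0.134
dz [ 0.0014  0.0011 -0.002   0.0007 -0.0011 -0.0021  0.0008]
0.15 11.39 [ 0.    0.09 -0.04] [-2.8 -3.4  3.9] [-0.841  0.714 -0.117] 51.76 -0.827
0.31 11.67 [ 0.04  0.21 -0.19] [-2.4 -3.1  4.1] [-0.699  0.716 -0.099] 51.82 -0.775
0.46 11.94 [ 0.07  0.29 -0.25] [-2.7 -2.1  5.2] [-0.532  0.794 -0.111] 51.72 -0.519
0.62 12.22 [ 0.15  0.36 -0.29] [-2.4 -2.4  6.9] [-0.409  0.858  0.093] 51.73 -0.697
0.78 12.49 [ 0.23  0.42 -0.33] [-3.8 -1.1  7.7] [-0.356  0.88   0.331] 51.75 -0.873
```

Run:
```python
from h import *
def rd(s):
    o=get_obs(); M=R.from_quat(o["tool_rot"]).as_matrix(); print(s,round(o["t"],2),"yaw",round(np.arctan2(M[1,1],M[0,1]),4),np.round(o["torque"],3),np.round(o["force"],1),np.round(o["joints"][6],4),np.round(o["joint_torque"][6],3))
rd("now"); sleep(.3); rd("still")
j=np.array(get_obs()["joints"])
for d in (.03,.06): 
    k=j.copy(); k[6]-=d; set_joints(k); rd(d); sleep(.2); rd(d)
```

```text
now 12.49 yaw -2.5552 [-0.356  0.88   0.331] [-3.8 -1.1  7.7] -1.8217 -0.873
still 12.79 yaw -2.5544 [-0.35   0.885  0.206] [-3.5 -2.5  7.3] -1.8208 -0.277
0.03 13.04 yaw -2.5781 [-0.715  0.866  0.674] [-3.3 -3.4  5.5] -1.8449 -0.739
0.03 13.24 yaw -2.5807 [-0.716  0.88   0.705] [-2.9 -2.   6.3] -1.8474 -0.667
0.06 13.49 yaw -2.6112 [-0.674  0.824  0.586] [-2.5 -2.4  5.4] -1.8777 -0.737
0.06 13.69 yaw -2.611 [-0.695  0.802  0.585] [-2.4 -3.1  4.6] -1.8776 -0.584
```

The torque band of 0.21 to 0.70 N m brackets the nut at about 0.43 rad (25°) past touch. I'll let go, retreat and check.

Run:
```python
from h import *
command_gripper(90,20); p=get_obs()["position"]; print(movel([p[0],p[1],240],rate=120,max_force=20))
j=np.array(get_obs()["joints"]); print(solve_ik([350,400,280],quat(np.radians(74.7))) is not None)
set_joints([-1.406,0.434,0.025,1.573,-0.012,1.134,-0.075]); o=get_obs(); print(o["t"],o["position"],o["gripper_width"])
t=get_image("top"); s=get_image("side")
a=cv2.resize(t["image"][180:255,310:385,::-1],(400,400),interpolation=cv2.INTER_CUBIC)
b=cv2.resize(s["image"][205:280,260:335,::-1],(400,400),interpolation=cv2.INTER_CUBIC)
c=cv2.resize(t["image"][160:275,60:470,::-1],(800,200))
cv2.imwrite("pics/e.png",np.vstack([np.hstack([a,b]),c]))
```

```text
False
True
18.9 [166.22819579 602.56259481 227.11995743] 90.13896043375297
```

View pics/e.png

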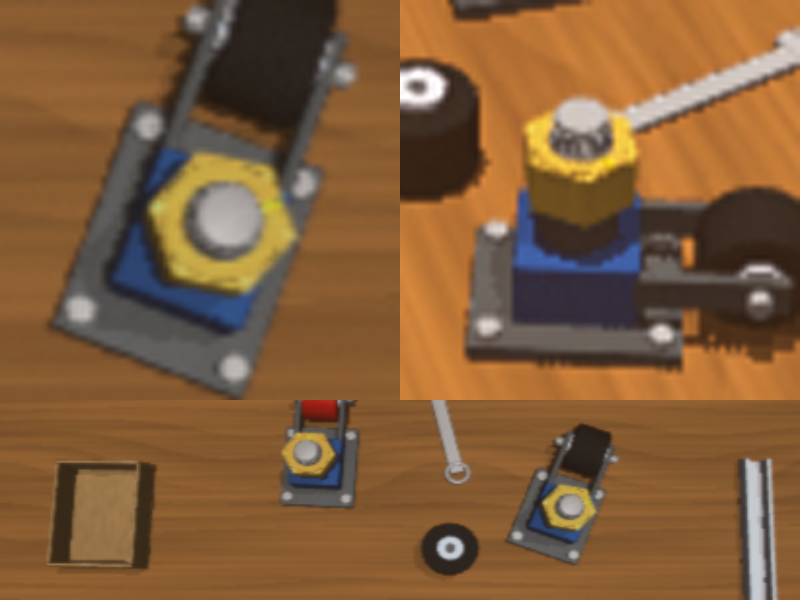

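The nut now sits on the body with no bright thread showing below it. Its mark (275, 205) has turned about 215° clockwise, as expected for a touch at about 3.48 rad plus the nip and spring-back. Everything else is undisturbed.

```bash
python3 -c "
from station import *
print(hand_in())"
```

```text
the job is handed in; nothing more can be done
None
```

I ran the black adjuster's jam nut down to the body, nipped it up about 25° past touch (estimated from the torque readings), let go and handed the job in at about 19 s on the clock; in the last picture the red roller's nut and the loose things were unmoved.

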